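Free the swollen latch knob and slide the bead chest open

TASK

The sliding lid of the wooden bead chest is held shut by the red T-handled latch knob, which the damp has swollen tight. Push on the knob's bar to break it loose, swing it anticlockwise (seen from above) right round to its stop, then push the lid fully open; do not force the lid against the latch. The little carved owl must stay standing on the lid all the while, and the black owl and tapir beside the chest must be left where they are.

Things in the scene. Friction and masses are not known exactly. Their poses are not given: they have to be found in the camera images.
- chest: Wooden bead chest, 185 x 340 mm and 60 mm high, fixed to the table. Its origin is at table height, its x axis points across the chest away from the robot side, y along it, z up. It spans x -100 to +85 mm and y -170 to +170 mm. The lid covers the half at y < 0 and slides towards +y; the half at y > 0 is a bare ledge 44 mm high that the open lid covers.
- knob (a joint): Turn angle of the red latch knob in rad: 0 locked (bar across the chest, along chest x), growing anticlockwise from above, stop at 1.66 (bar along the chest, out of the lid's way). Clear of the lid beyond about 1.4. It always starts at 0, stuck: it gives way in jerks at about 0.8 N m (some 15 N at 55 mm from the axis), and the resistance dies away over the first 0.45 rad; after that it turns easily (below 0.1 N m) and stays where it is left.
- knob_axis (a point): Point on the knob's upright axis, at half the height of its red bar (104 mm above the table; chest frame x -82, y +15 mm). The bar is 130 mm long (65 mm to each side of the axis), 16 mm wide, 20 mm high (94 to 114 mm above the table). The point's x axis turns with the bar and lies along it; at joint 0 it equals the chest's x axis. Under the +x half, at lid height, is a brass tongue reaching 61 mm from the axis, that stops the lid.
- knob_wing (a point): Point inside the half of the red bar that at the start sticks out over the chest's front side (towards the robot), 55 mm from the axis, half-way up the bar (10 mm to its top and bottom, 8 mm to its flat sides, 10 mm to its end). It turns with the knob; at the start it must be pushed towards the chest's -y. Nothing stands under it but the ledge's edge, 44 mm high.
- lid (a joint): How far the lid has slid towards chest +y, in m: 0 shut, 0.130 fully open at its stop. It rubs with about 2 N and stays where it is left. While the knob is locked its tongue stops the lid after 3 mm.
- lid_handle (a point): Middle of the dark wooden handle bar on the lid: 60 mm long across the chest (x), 16 mm thick (y), standing 47 mm above the lid's top, which is 58 mm above the table (handle top at 105 mm; this point at 81 mm). When shut it lies at chest x 0, y -135 mm. Its axes are parallel to the chest's. The lid is 120 x 170 mm; behind the handle it reaches 31 mm further to -y.
- bird_center (a point): Small brown carved owl, 75 mm tall, 42 mm across the foot, 60 to 130 g, standing loose on the lid between the handle and the knob, 50 to 100 mm from the handle's middle plane. Point on its axis, half-way up; z up along the owl.
- owl_center (a point): Bystander: black carved owl, 110 mm tall, 62 mm across, loose on the table past the chest's +y end. Point half-way up its axis.
- tapir_center (a point): Bystander: black and cream carved tapir, 120 mm long, 60 mm tall, loose on the table past the chest's -y end. Point 40 mm above its feet, in the middle of its body.
Mind the look-alikes: they are no part of the job. What is shaped like the part that bears bird_center but blue or turquoise is not meant.

How it is judged (in metres and radians):
On the way, in this order (a step that is already met when the one before it is completed fails the run):
1. the knob has been broken loose, with the lid still shut (value of joint knob above 0.25 rad and value of joint lid below 0.012 m).
2. the knob has been turned round to its stop (past 1.45 rad) (value of joint knob above 1.45 rad), for 0.1 s.
At the end, for the whole second after the job is handed in: The knob is within about 0.2 rad of its open stop (past 1.45 rad), the lid is slid open to within 12 mm of its stop (past 118 mm) and at rest, and the small owl stands upright (within 0.15 rad) on the lid, between handle and far edge (value of joint knob above 1.45 rad and value of joint lid above 0.118 m and velocity of joint lid between -0.01 and 0.01 m/s and angle between bird_center's own z axis and vertical below 0.15 rad and height (world z) of bird_center above 0.088 m and y of bird_center in the frame of lid_handle above 0.015 m and horizontal distance between bird_center and lid_handle below 0.15 m); the robot touches nothing.
It fails at once if the lid is forced against the latch (moved more than 8 mm while the knob is short of 1.2 rad) (value of joint lid above 0.008 m and value of joint knob below 1.2 rad).
It fails at once if the little owl on the lid is tipped over (more than 0.5 rad) (angle between bird_center's own z axis and vertical above 0.5 rad).
It fails at once if the black owl is shifted more than 30 mm (distance of owl_center from where it was at the start of the episode above 0.03 m).
It fails at once if the tapir is shifted more than 30 mm (distance of tapir_center from where it was at the start of the episode above 0.03 m).
It also fails if it takes over 58 s, if anything falls off the work surface, if the arm or the gripper's body presses on something with over 40 N, if the wrist force passes 120 N, or if a joint passes its speed limit or range.

ROBOT

A 6-joint arm with a two-finger parallel gripper is mounted at the origin on the work surface. World frame = base frame: x ahead of the robot, y to its left, z up, the work surface at z = 0. Lengths are in mm, angles in rad, forces in N, time in s.
With the tool pointing down it reaches from about 300 to 875 mm from the base axis. Payload 6.4 kg.
Tool frame: the origin (TCP) lies on the centre line of the jaws, within the pads' length; the fingertips stand 14 mm ahead of it and the grasp point (between the pads) lies 5 mm behind it; x points along the fingers, y is the direction in which the jaws open and shut, and the axes are right-handed (so a half turn about x gives the same grasp; the last joint's range is limited). The gripper opens to 88 mm and grips with 3 to 60 N. Pads are 18 mm wide; open, the fingers measure 123 mm over their backs; the gripper's body (75 mm by 187 mm) begins 45 mm behind the grasp point.
Start: joints at [0.979, 0.181, 1.607, -0, 1.354, -0.206], TCP at [216.363, 532.756, 252.714] pointing down, gripper open.
Joint ranges: [-2.99, 2.99], [-0.89, 2.07], [0.3, 2.58], [-1.14, 4.28], [0, 2.63], [-3.12, 3.12]. Speed limits (rad/s): [2.57, 2.57, 3.01, 3.14, 3.14, 3.14].

INTERFACE

Orientations are given as a 3x3 rotation matrix whose columns are the frame's x, y, z axes.
In Python, from workcell import manip gives the robot as it stands.
- The arm moves only by the shell command python3 -m crank 'ROWS' [OPENING]. ROWS is JSON, a list of rows, each an object of numbers: "tx", "ty", "tz": the shift along the tool's x, y, z in m; "roll": the turn about the tool's x in degrees. In form: [{"tx": .., "ty": .., "tz": .., "roll": ..}, ...]. A call has 1 to 20 rows; each row is the pose to reach, as a shift and turn from the pose commanded when the call began, along the tool's axes at that moment; what a row does not reach only later rows make up. A row lasts 1/10 s, in which the tool goes at most 50 mm and 8.59 degrees, less where a joint would pass 70% of its speed; a pose out of reach is approached as far as the arm can. A call with a gripper value outside its range is refused whole. OPENING is the opening, from 0 (shut) to 1 (fully open), set as the call begins (- or left out, the last holds). The fingers move at their own pace and stop on an object; the grip force is fixed at half the most. Time passes only in rows, so rows that repeat a pose let the fingers close. It gives the time, the measured TCP pose, the force and the opening at its end, in the units of the state.
- manip.sense(): the state, without advancing time (a new reading comes with each control period).
- manip.snapshot(name): name is "scene" or "top" or "wrist"; returns a dict with "image" (384x512x3 uint8, red, green, blue), "camera_matrix" (3x3 intrinsics, pixels), "dist_coeffs" ([k1, k2, p1, p2, k3] as OpenCV has them; the pictures are not rectified), "rvec" (rotation vector, rad) and "tvec" (3), from world to camera coordinates, as OpenCV has them. Camera axes: x right, y down, z forward; pixel columns grow to the right and rows downward; lengths in mm; the calibration is good to about 2 mm. A picture is of the moment at which its call begins. There is no depth.
- manip.finish_job(): hands the job in, once; it reports no verdict.
The state is a dict: "time": time; "qpos": joint angles; "dq": joint speeds; "tau": joint torques, N m; "tool_pos": TCP position; "eef_rot": TCP orientation; "contact_force": force on the tool from outside, world axes, zero at the start; "ft_torque": the same for the moment, N m; "finger_gap": finger opening in mm.
Only numpy, scipy, OpenCV 4.12 (cv2) and the standard library are available. Lean on these libraries where they do the work, as an engineer would, in place of code of your own. Each camera call takes 0.05 s, during which the arm holds its last target.

## Working session

There is one attempt and no reset: what is moved stays moved. The work goes in short steps, Python scripts to look and compute and a shell command to move; the robot and the scene stay as the last step left them, time stands still between calls to the robot, and variables do not carry over. Pictures are saved under pics/ and viewed, and the job is handed in when it is done.

```bash
mkdir -p pics; ls; python3 - <<'E'
from workcell import manip
import cv2, numpy as np, pickle
s=manip.sense(); print({k:np.round(v,3).tolist() for k,v in s.items()})
d={}
for n in ("scene","top"):
    r=manip.snapshot(n); d[n]=r
    cv2.imwrite(f"pics/{n}0.png",r["image"][:,:,::-1])
    print(n,np.round(r["camera_matrix"],1).tolist(),r["dist_coeffs"],np.round(r["rvec"],3),np.round(r["tvec"],1))
pickle.dump(d,open("d0.pkl","wb"))
E
```

```text
pics
{'time': 0.0, 'qpos': [0.979, 0.182, 1.608, -0.0, 1.354, -0.206], 'dq': [0.002, -0.001, -0.0, -0.001, 0.002, -0.0], 'tau': [0.002, -43.388, -34.185, 0.07, 0.039, -0.0], 'tool_pos': [216.068, 532.329, 251.829], 'eef_rot': [[-0.001, 0.376, 0.927], [-0.001, 0.927, -0.376], [-1.0, -0.002, -0.0]], 'contact_force': [0.572, -0.013, -0.543], 'ft_torque': [0.023, 0.025, -0.038], 'finger_gap': 88.061}
scene [[496.2, 0.0, 261.2], [0.0, 496.2, 198.9], [0.0, 0.0, 1.0]] [-0.0187219  0.         0.         0.         0.       ] [ 2.361  0.819 -0.283] [-455.7 -191.3 1515.7]
top [[448.8, 0.0, 254.2], [0.0, 448.8, 187.1], [0.0, 0.0, 1.0]] [-0.16769789  0.          0.          0.          0.        ] [ 2.1   -2.131  0.212] [  48.7  566.  1050.6]
```

View pics/scene0.png

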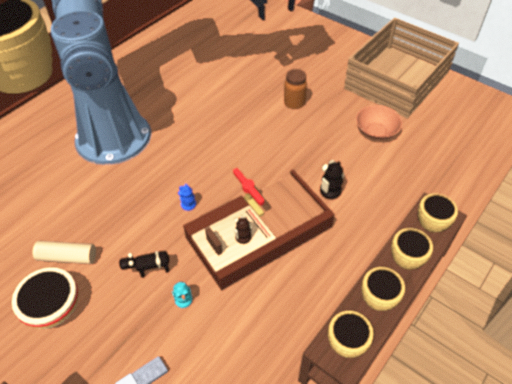

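View pics/top0.png

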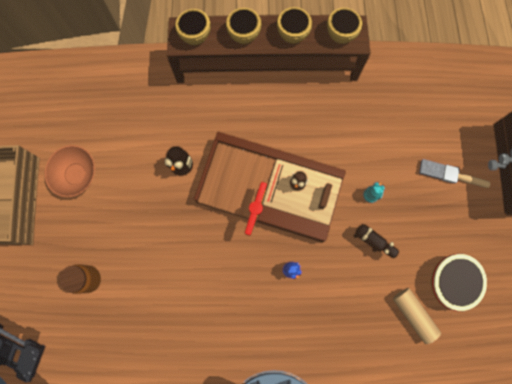

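The scene view shows the chest (about 260,230), the red knob (250,187), the brown owl on the lid (243,229), the black owl (332,180) and the tapir (145,262). The blue (187,197) and turquoise (181,294) owls are look-alikes standing on the table, so bird_center is the brown one. I'll enlarge crops and measure.

```bash
cat > h.py <<'E'
import cv2, numpy as np
def ray(r,uv):
    K,D=r["camera_matrix"],np.array(r["dist_coeffs"],float)
    n=cv2.undistortPoints(np.array([[uv]],float),np.array(K,float),D)[0,0]
    R=cv2.Rodrigues(np.array(r["rvec"],float))[0]; t=np.array(r["tvec"],float).ravel()
    return -R.T@t, R.T@np.array([n[0],n[1],1.])
def onz(r,uv,z):
    c,d=ray(r,uv); return c+d*(z-c[2])/d[2]
def proj(r,p):
    return cv2.projectPoints(np.array(p,float).reshape(-1,3),np.array(r["rvec"],float),np.array(r["tvec"],float),np.array(r["camera_matrix"],float),np.array(r["dist_coeffs"],float))[0][:,0]
def redmask(im):
    h=cv2.cvtColor(im,cv2.COLOR_RGB2HSV)
    m=(((h[...,0]<5)|(h[...,0]>174))&(h[...,1]>190)&(h[...,2]>120)).astype(np.uint8)
    n,l,st,c=cv2.connectedComponentsWithStats(m)
    i=1+np.argmax(st[1:,4]); return l==i
E
python3 - <<'E'
import pickle; from h import *
d=pickle.load(open("d0.pkl","rb"))
for n,(x,y,w,h) in dict(scene=(170,155,190,140),top=(150,115,240,170)).items():
    im=d[n]["image"]; c=cv2.resize(im[y:y+h,x:x+w],None,fx=3.3,fy=3.3,interpolation=cv2.INTER_CUBIC)
    cv2.imwrite(f"pics/{n}0c.png",c[:,:,::-1])
    m=redmask(im); ys,xs=np.nonzero(m); print(n,len(xs))
    rect=cv2.minAreaRect(np.c_[xs,ys].astype(np.float32)); print(rect)
    ctr=np.array(rect[0]); b=cv2.boxPoints(rect); print(b)
    for p in b: print(onz(d[n],p,114).round(1))
E
```

```text
scene 29
((249.43902587890625, 192.4512176513672), (15.617377281188965, 2.967301607131958), 38.65980529785156)
[[242.41463 188.7317 ]
 [244.2683  186.41463]
 [256.46344 196.17073]
 [254.60976 198.48781]]
[506.7  17.5 114. ]
[505.6  26.2 114. ]
[549.1  20.8 114. ]
[550.1  12.2 114. ]
top 339
((255.00003051757812, 208.50001525878906), (12.969194412231445, 52.77120590209961), 26.56505012512207)
[[237.40002 229.20003]
 [261.00003 182.00002]
 [272.60004 187.8    ]
 [249.00003 235.00002]]
[456.9  80.4 114. ]
[567.   24.2 114. ]
[552.7  -2.6 114. ]
[443.2  53.9 114. ]
```

```bash
sleep 0
```

```text
(no output)
```

View pics/scene0c.png

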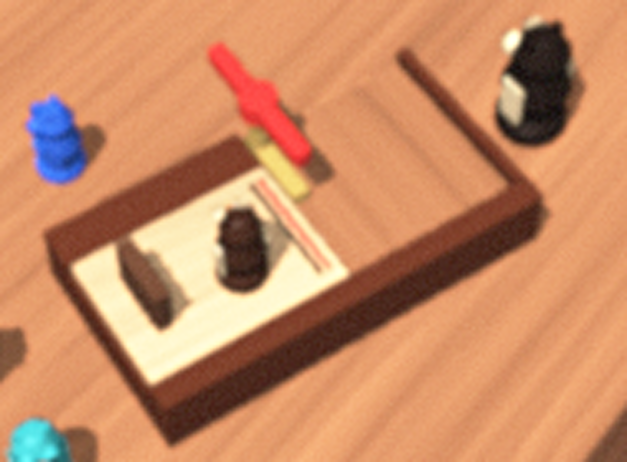

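View pics/top0c.png

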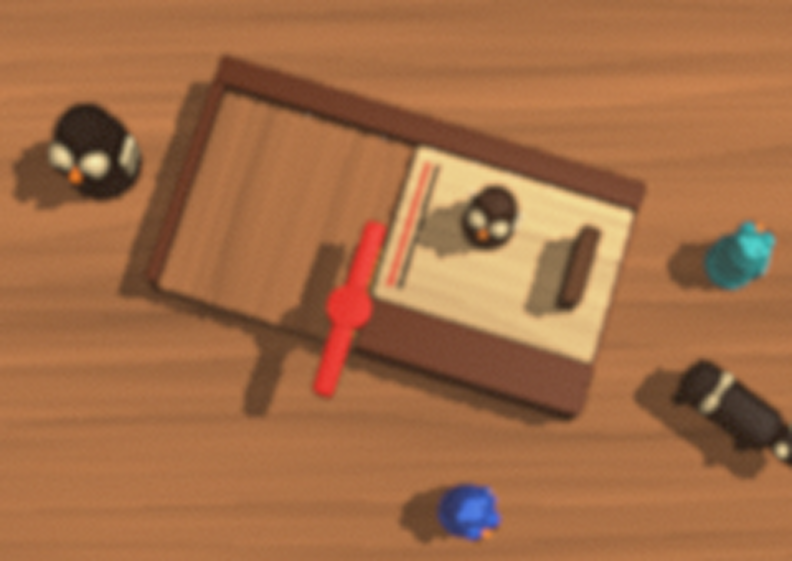

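```bash
cat >> h.py <<'E'
def chest(o,a,p):
    c,s=np.cos(a),np.sin(a); p=np.atleast_2d(np.array(p,float))
    return np.c_[o[0]+c*p[:,0]-s*p[:,1], o[1]+s*p[:,0]+c*p[:,1], p[:,2]]
E
python3 - <<'E'
import pickle; from h import *
from scipy.optimize import least_squares
d=pickle.load(open("d0.pkl","rb"))
T=lambda u,v:(u/3.3+150-.35,v/3.3+115-.35)
S=lambda u,v:(u/3.3+170-.35,v/3.3+155-.35)
obs=[("top",T(224,58),(85,170,60)),("top",T(645,185),(85,-170,60)),("top",T(349,306),(-82,15,116)),
("top",T(374,222),(-17,15,114)),("top",T(325,396),(-147,15,114)),
("top",T(578,265),(0,-135,105)),
("scene",S(48,236),(-100,-170,60)),("scene",S(540,196),(85,170,60)),("scene",S(170,408),(85,-170,60))]
for n,uv,p in obs: print(n,np.round(uv,1),p,onz(d[n],uv,p[2]).round(1))
def res(q,full=False):
    r=[]
    for n,uv,p in obs:
        r.append(proj(d[n],chest(q[:2],q[2],[p]))[0]-uv)
    return np.ravel(r)
q=least_squares(res,[550,0,-.3],x_scale=[10,10,.1]).x
print(q,np.round(res(q).reshape(-1,2),1).tolist())
print("axis",chest(q[:2],q[2],[(-82,15,104)]).round(1),"wing",chest(q[:2],q[2],[(-137,15,104)]).round(1),"handle",chest(q[:2],q[2],[(0,-135,81)]).round(1))
# bird foot: top view head ~ (490,205) at z~125
print("birdhead",onz(d["top"],T(491,212),120).round(1))
for n,uv,z in (("top",T(95,150),90),("top",T(735,408),50),("top",T(470,512),50),("scene",S(243,275),58)): print(onz(d[n],uv,z).round(1))
import json;json.dump(list(q),open("q.json","w"))
for n,(x,y,w,h) in dict(scene=(170,155,190,140),top=(150,115,240,170)).items():
    im=d[n]["image"].copy(); c=cv2.resize(im[y:y+h,x:x+w],None,fx=3.3,fy=3.3,interpolation=cv2.INTER_CUBIC)
    P=[(-100,-170,60),(-100,170,44),(85,170,60),(85,-170,60),(-82,15,114),(-147,15,104),(-17,15,104),(30,-135,105),(-30,-135,105)]
    for p in (proj(d[n],chest(q[:2],q[2],P))-[x,y]+.35)*3.3: cv2.circle(c,tuple(int(v) for v in p),3,(0,255,0),-1)
    cv2.imwrite(f"pics/{n}0f.png",c[:,:,::-1])
E
```

```text
top [217.5 132.2] (85, 170, 60) [709.2 131.1  60. ]
top [345.1 170.7] (85, -170, 60) [ 604.3 -187.2   60. ]
top [255.4 207.4] (-82, 15, 116) [506.8  38.3 116. ]
top [263.  181.9] (-17, 15, 114) [567.1  19.6 114. ]
top [248.1 234.6] (-147, 15, 114) [444.   55.9 114. ]
top [324.8 195. ] (0, -135, 105) [ 535.5 -125.9  105. ]
scene [184.2 226.2] (-100, -170, 60) [ 440.2 -132.2   60. ]
scene [333.3 214. ] (85, 170, 60) [711.3 129.5  60. ]
scene [221.2 278.3] (85, -170, 60) [ 609.1 -185.7   60. ]
[ 5.79076254e+02 -8.38391247e-01 -3.11685142e-01] [[-1.5, -1.1], [0.5, -1.4], [-0.1, 0.5], [0.4, -0.2], [-1.1, 0.1], [1.4, -0.9], [-2.4, -1.8], [1.4, -1.2], [-1.3, 0.6]]
axis [[505.6  38.6 104. ]] wing [[453.3  55.5 104. ]] handle [[ 537.7 -129.3   81. ]]
birdhead [571.9 -63.3 120. ]
[629.8 223.9  90. ]
[ 435.2 -248.5   50. ]
[363.4 -48.   50. ]
[577.4 -67.1  58. ]
```

View pics/top0f.png

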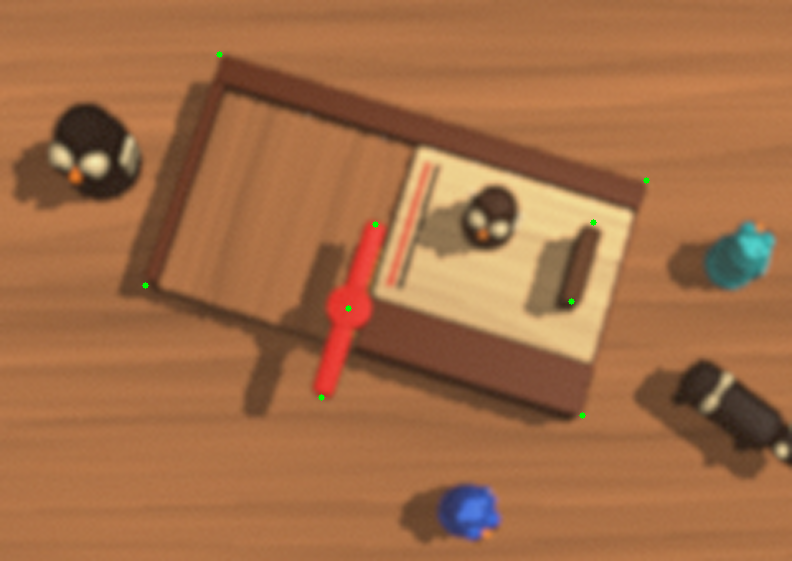

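View pics/scene0f.png

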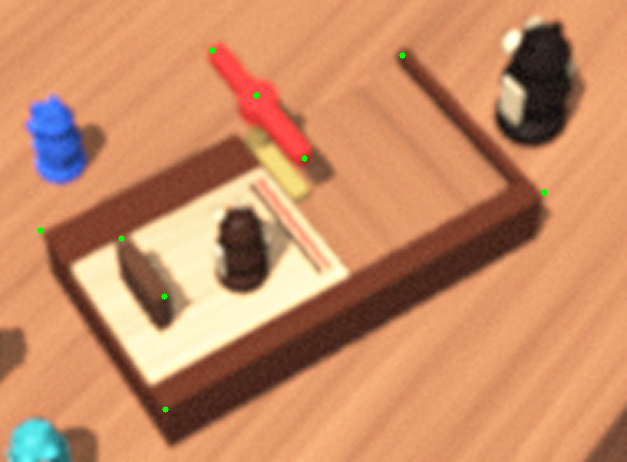

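Chest origin ≈ (579, -1), yaw -0.312 rad. The bar length, handle and chest corners reproject to within about 2.5 px. The brown owl stands at chest (13, -63), about 72 mm from the handle, which fits the 50–100 mm range. My plan is to straddle the wing with the part-open jaws and push it round the arc, rolling with it.

```bash
cat >> h.py <<'E'
def rel(R,p0,target):
    return (np.array(R).T@(np.array(target)-np.array(p0)))/1000
E
python3 - <<'E'
from h import *; from workcell import manip
s=manip.sense(); print(rel(s["eef_rot"],s["tool_pos"],[453.5,55.5,200]).round(4))
E
```

```text
[ 0.0523 -0.3524  0.3994]
```

```bash
python3 -m crank '[{"tx":0,"ty":-0.03,"tz":0.034},{"tx":0,"ty":-0.06,"tz":0.068},{"tx":0,"ty":-0.09,"tz":0.102},{"tx":0,"ty":-0.12,"tz":0.136},{"tx":0,"ty":-0.15,"tz":0.17},{"tx":0,"ty":-0.18,"tz":0.204,"roll":-1},{"tx":0,"ty":-0.21,"tz":0.238,"roll":-2},{"tx":0,"ty":-0.24,"tz":0.272,"roll":-3},{"tx":0,"ty":-0.27,"tz":0.306,"roll":-4.2},{"tx":0,"ty":-0.30,"tz":0.34,"roll":-4.2},{"tx":0.02,"ty":-0.33,"tz":0.374,"roll":-4.2},{"tx":0.05,"ty":-0.352,"tz":0.399,"roll":-4.2},{"tx":0.05,"ty":-0.352,"tz":0.399,"roll":-4.2},{"tx":0.05,"ty":-0.352,"tz":0.399,"roll":-4.2},{"tx":0.05,"ty":-0.352,"tz":0.399,"roll":-4.2}]' 0.45
python3 - <<'E'
from h import *; from workcell import manip
import pickle
s=manip.sense(); print(s["tool_pos"],s["eef_rot"],s["contact_force"],s["finger_gap"])
print(rel(s["eef_rot"],s["tool_pos"],[453.5,55.5,103]).round(4))
d={}
for n in("top","scene","wrist"):
    d[n]=manip.snapshot(n); 
    cv2.imwrite(f"pics/{n}1.png",d[n]["image"][:,:,::-1])
pickle.dump(d,open("d1.pkl","wb"))
r=d["wrist"]; import json; q=json.load(open("q.json"))
im=r["image"].copy()
for p in proj(r,chest(q[:2],q[2],[(-82,15,114),(-147,15,114),(-137,15,114),(-17,15,114)])): cv2.circle(im,tuple(int(v) for v in p),3,(0,255,0),-1)
cv2.imwrite("pics/wrist1f.png",im[:,:,::-1])
E
```

```text
[216.08884676 532.37384099 251.94996747] [[-8.41814831e-04  3.76239589e-01  9.26522025e-01]
 [-1.23386612e-03  9.26521257e-01 -3.76240398e-01]
 [-9.99998884e-01 -1.45992888e-03 -3.15730056e-04]] [-0.80934032  0.19871637 -0.01131202] 88.3565203212809
[ 0.1493 -0.3523  0.3994]invalid input
```

View pics/wrist1f.png

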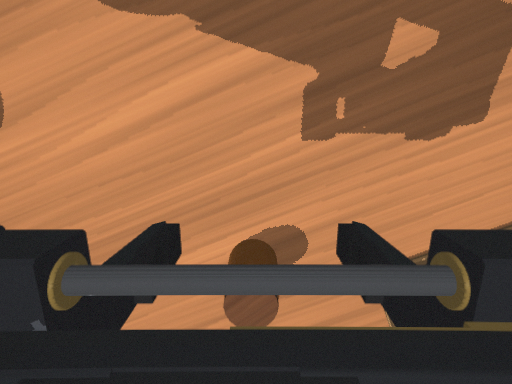

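View pics/top1.png

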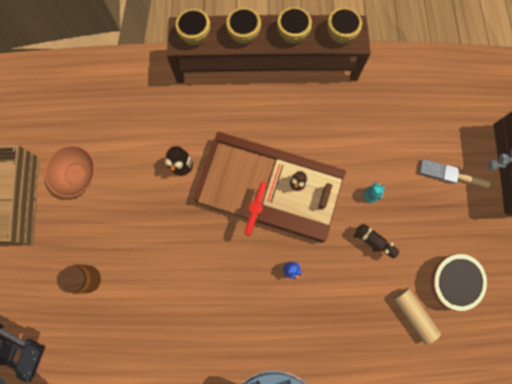

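The call was refused and nothing moved: the wrist view shows only the table and jar, and the top view is unchanged. The rows probably need all four keys, so I'll resend them that way.

```bash
python3 -m crank '[{"tx":0,"ty":-0.03,"tz":0.034,"roll":0},{"tx":0,"ty":-0.06,"tz":0.068,"roll":0},{"tx":0,"ty":-0.09,"tz":0.102,"roll":0},{"tx":0,"ty":-0.12,"tz":0.136,"roll":0},{"tx":0,"ty":-0.15,"tz":0.17,"roll":0},{"tx":0,"ty":-0.18,"tz":0.204,"roll":-1},{"tx":0,"ty":-0.21,"tz":0.238,"roll":-2},{"tx":0,"ty":-0.24,"tz":0.272,"roll":-3},{"tx":0,"ty":-0.27,"tz":0.306,"roll":-4.2},{"tx":0,"ty":-0.30,"tz":0.34,"roll":-4.2},{"tx":0.02,"ty":-0.33,"tz":0.374,"roll":-4.2},{"tx":0.05,"ty":-0.352,"tz":0.399,"roll":-4.2},{"tx":0.05,"ty":-0.352,"tz":0.399,"roll":-4.2},{"tx":0.05,"ty":-0.352,"tz":0.399,"roll":-4.2},{"tx":0.05,"ty":-0.352,"tz":0.399,"roll":-4.2}]' 0.45
python3 - <<'E'
from h import *; from workcell import manip
import pickle
s=manip.sense(); print(s["tool_pos"],s["eef_rot"],s["contact_force"],s["finger_gap"])
print(rel(s["eef_rot"],s["tool_pos"],[453.5,55.5,103]).round(4))
d={}
for n in("top","scene","wrist"):
    d[n]=manip.snapshot(n); 
    cv2.imwrite(f"pics/{n}2.png",d[n]["image"][:,:,::-1])
pickle.dump(d,open("d2.pkl","wb"))
r=d["wrist"]; import json; q=json.load(open("q.json"))
im=r["image"].copy()
for p in proj(r,chest(q[:2],q[2],[(-82,15,114),(-147,15,114),(-137,15,114),(-17,15,114)])): cv2.circle(im,tuple(int(v) for v in p),3,(0,255,0),-1)
cv2.imwrite("pics/wrist2f.png",im[:,:,::-1])
E
```

```text
time: 1.75
tool_pos: [453.7, 57.2, 203.4]
eef_rot: [[0.001, 0.307, 0.952], [0.0, 0.952, -0.307], [-1.0, 0.0, 0.001]]
contact_force: [-0.0, -0.1, -0.4]
finger_gap: 39.9
[453.66990536  57.15946724 203.41964696] [[ 8.27142094e-04  3.06870762e-01  9.51750835e-01]
 [ 2.14621146e-04  9.51751084e-01 -3.06871029e-01]
 [-9.99999635e-01  4.58091801e-04  7.21372430e-04]] [-0.0172916  -0.07251628 -0.38357734] 39.85841691593632
[ 0.1004 -0.0017  0.0003]
```

View pics/wrist2f.png

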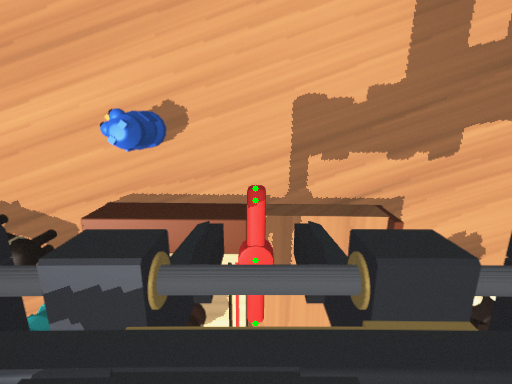

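View pics/top2.png

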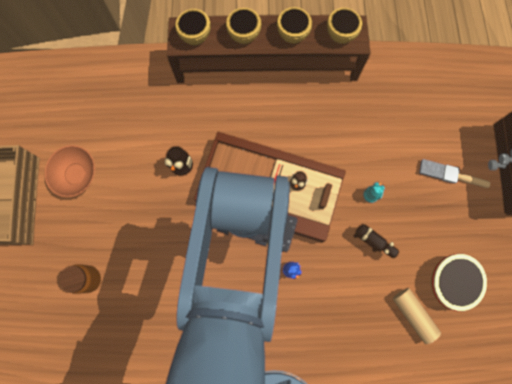

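In the wrist view the fitted bar points (255,188–323) lie on the red bar, and the jaws straddle it evenly. Descending.

```bash
python3 -m crank '[{"tx":0.03,"ty":-0.002,"tz":0,"roll":0},{"tx":0.06,"ty":-0.002,"tz":0,"roll":0},{"tx":0.09,"ty":-0.002,"tz":0,"roll":0},{"tx":0.1,"ty":-0.002,"tz":0,"roll":0},{"tx":0.1,"ty":-0.002,"tz":0,"roll":0},{"tx":0.1,"ty":-0.002,"tz":0,"roll":0}]'
python3 - <<'E'
from h import *; from workcell import manip
s=manip.sense(); R=s["eef_rot"];p=s["tool_pos"];print(p,s["contact_force"],s["finger_gap"])
ax=np.array([505.7,38.5]); a=-0.312
# arc: knob angle th, lead L of TCP ahead of bar
for L in (12,):
  for th in np.arange(0,1.75,.1):
    e=np.pi+a+th; u=np.array([np.cos(e),np.sin(e)]); t=np.array([-u[1],u[0]])
    tgt=ax+55*u+L*t
    print(round(th,2),rel(R,p,[*tgt,103]).round(4),-np.degrees(th).round(1))
E
```

```text
time: 2.5
tool_pos: [453.9, 54.8, 104.0]
eef_rot: [[0.002, 0.307, 0.952], [-0.0, 0.952, -0.307], [-1.0, 0.0, 0.002]]
contact_force: [0.3, 0.1, -0.1]
finger_gap: 39.6
[453.88190304  54.81635349 104.00703416] [ 0.28624561  0.10684046 -0.10368539] 39.62969628939432
0.0 [ 0.001  -0.0116 -0.0007] -0.0
0.1 [ 0.001  -0.0171  0.0008] -5.7
0.2 [ 0.001  -0.0223  0.0028] -11.5
0.3 [ 0.001  -0.0273  0.0053] -17.2
0.4 [ 0.001  -0.0321  0.0083] -22.9
0.5 [ 0.001  -0.0365  0.0118] -28.6
0.6 [ 0.001  -0.0406  0.0157] -34.4
0.7 [ 0.001  -0.0442  0.02  ] -40.1
0.8 [ 0.001  -0.0474  0.0246] -45.8
0.9 [ 0.001  -0.0502  0.0295] -51.6
1.0 [ 0.0011 -0.0524  0.0347] -57.3
1.1 [ 0.0011 -0.0541  0.0401] -63.0
1.2 [ 0.0011 -0.0552  0.0456] -68.8
1.3 [ 0.0011 -0.0558  0.0512] -74.5
1.4 [ 0.0011 -0.0559  0.0568] -80.2
1.5 [ 0.0011 -0.0553  0.0624] -85.9
1.6 [ 0.0011 -0.0543  0.0679] -91.7
1.7 [ 0.0011 -0.0526  0.0733] -97.4
```

```bash
python3 -m crank '[{"tx":0,"ty":-0.004,"tz":0,"roll":0},{"tx":0,"ty":-0.008,"tz":0,"roll":0},{"tx":0,"ty":-0.0115,"tz":0,"roll":0},{"tx":0,"ty":-0.0145,"tz":0,"roll":-3},{"tx":0,"ty":-0.017,"tz":0.001,"roll":-6},{"tx":0,"ty":-0.02,"tz":0.002,"roll":-9},{"tx":0,"ty":-0.0225,"tz":0.003,"roll":-11.5},{"tx":0,"ty":-0.025,"tz":0.004,"roll":-14},{"tx":0,"ty":-0.0275,"tz":0.0055,"roll":-17},{"tx":0,"ty":-0.03,"tz":0.007,"roll":-20},{"tx":0,"ty":-0.032,"tz":0.0085,"roll":-23}]'
python3 - <<'E'
from h import *; from workcell import manip
s=manip.sense(); print(s["tool_pos"],s["contact_force"],s["qpos"])
r=manip.snapshot("wrist"); cv2.imwrite("pics/wrist3.png",r["image"][:,:,::-1])
E
```

```text
time: 3.6
tool_pos: [452.2, 22.3, 103.6]
eef_rot: [[0.003, -0.09, 0.996], [0.002, 0.996, 0.09], [-1.0, 0.002, 0.003]]
contact_force: [1.9, 3.4, 1.9]
finger_gap: 39.8
[452.24759661  22.34450147 103.58124236] [1.89847104 3.36354461 1.90286869] [-0.21585406  0.10917185  2.02727897  0.00354569  1.0028332  -1.87845122]
```

View pics/wrist3.png

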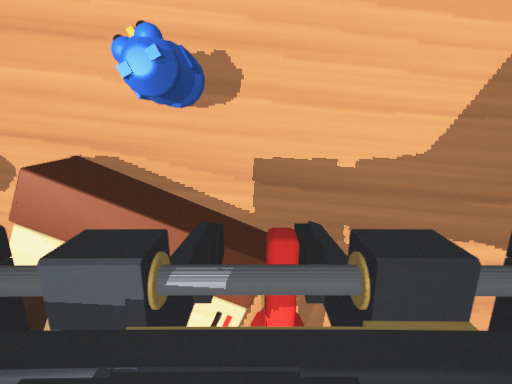

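The bar rests against the trailing finger at (283,265), aligned with the jaws, so the knob has broken loose and sits near 0.4 rad. Joint 6 is at -1.88 with a limit of -3.12, so I'll cap the rest of the roll at about -52°.

```bash
python3 - <<'E'
from h import *; from workcell import manip
s=manip.sense(); R=s["eef_rot"];p=s["tool_pos"]
ax=np.array([505.7,38.5]); a=-0.312
for th in [.4,.5,.6,.7,.8,.9,1.,1.1,1.2,1.3,1.4,1.5,1.6,1.66]:
    L=12-max(0,3*(th-1.25)/.4)
    e=np.pi+a+th; u=np.array([np.cos(e),np.sin(e)]); t=np.array([-u[1],u[0]])
    print(round(th,2),rel(R,p,[*(ax+55*u+L*t),103.5]).round(4),-np.degrees(th-.4).round(1))
E
```

```text
0.4 [ 0.0001  0.0003 -0.0002] -0.0
0.5 [ 0.0001 -0.0052  0.0013] -5.7
0.6 [ 0.0001 -0.0104  0.0032] -11.5
0.7 [ 0.0001 -0.0155  0.0057] -17.2
0.8 [ 0.0001 -0.0202  0.0087] -22.9
0.9 [ 0.0001 -0.0247  0.0122] -28.6
1.0 [ 0.0001 -0.0288  0.016 ] -34.4
1.1 [ 0.0001 -0.0324  0.0203] -40.1
1.2 [ 0.0001 -0.0357  0.0249] -45.8
1.3 [ 0.0001 -0.0382  0.0295] -51.6
1.4 [ 0.0001 -0.0401  0.034 ] -57.3
1.5 [ 0.0001 -0.0415  0.0387] -63.0
1.6 [ 0.0001 -0.0426  0.0434] -68.8
1.66 [ 0.0001 -0.0431  0.0463] -72.2
```

```bash
python3 -m crank '[{"tx":0,"ty":-0.005,"tz":0.001,"roll":-5.5},{"tx":0,"ty":-0.0105,"tz":0.003,"roll":-11},{"tx":0,"ty":-0.0155,"tz":0.0055,"roll":-17},{"tx":0,"ty":-0.02,"tz":0.0085,"roll":-23},{"tx":0,"ty":-0.0245,"tz":0.012,"roll":-28.5},{"tx":0,"ty":-0.029,"tz":0.016,"roll":-34},{"tx":0,"ty":-0.0325,"tz":0.02,"roll":-40},{"tx":0,"ty":-0.0355,"tz":0.025,"roll":-45},{"tx":0,"ty":-0.038,"tz":0.0295,"roll":-49},{"tx":0,"ty":-0.04,"tz":0.034,"roll":-52},{"tx":0,"ty":-0.0415,"tz":0.0385,"roll":-52},{"tx":0,"ty":-0.0425,"tz":0.043,"roll":-52},{"tx":0,"ty":-0.0425,"tz":0.045,"roll":-52},{"tx":0,"ty":-0.0425,"tz":0.045,"roll":-52}]'
python3 - <<'E'
from h import *; from workcell import manip
s=manip.sense(); print(s["tool_pos"],s["contact_force"],s["qpos"])
for n in("wrist","scene"):
  r=manip.snapshot(n); cv2.imwrite(f"pics/{n}4.png",r["image"][:,:,::-1])
E
```

```text
time: 5.05
tool_pos: [500.3, -16.9, 102.9]
eef_rot: [[0.001, -0.839, 0.544], [-0.0, 0.544, 0.839], [-1.0, -0.001, 0.0]]
contact_force: [-0.4, 0.6, 0.2]
finger_gap: 40.0
[500.28774867 -16.87143644 102.85916872] [-0.41161143  0.57997047  0.1576731 ] [-2.71344251e-01  2.11686828e-01  1.90827701e+00  1.43371133e-04
  1.02090103e+00 -2.83787792e+00]
```

View pics/wrist4.png

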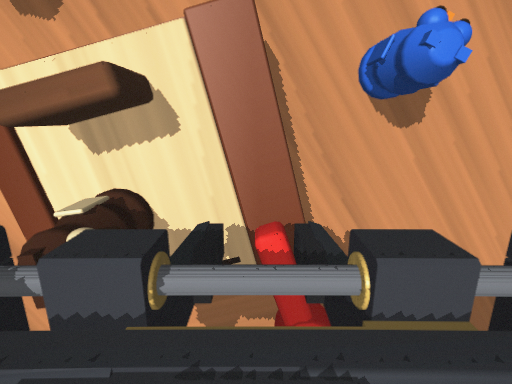

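View pics/scene4.png

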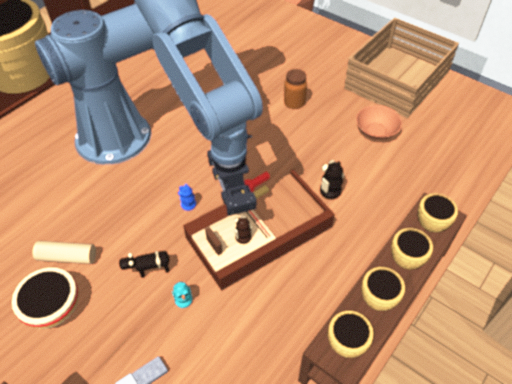

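The bar is nearly along the chest and the owl is standing, but the force is near zero, so the stop isn't reached yet. I'll push on in small steps until the force rises.

```bash
python3 -m crank '[{"tx":0,"ty":-0.002,"tz":0.0005,"roll":0},{"tx":0,"ty":-0.004,"tz":0.001,"roll":0},{"tx":0,"ty":-0.004,"tz":0.001,"roll":0}]'; python3 -m crank '[{"tx":0,"ty":-0.002,"tz":0.0005,"roll":0},{"tx":0,"ty":-0.003,"tz":0.001,"roll":0},{"tx":0,"ty":-0.003,"tz":0.001,"roll":0}]'; python3 -m crank '[{"tx":0,"ty":-0.001,"tz":0,"roll":0},{"tx":0,"ty":-0.001,"tz":0,"roll":0}]'
```

```text
time: 5.45
tool_pos: [501.7, -17.3, 102.3]
eef_rot: [[-0.005, -0.84, 0.543], [0.002, 0.543, 0.84], [-1.0, 0.005, -0.002]]
contact_force: [-8.3, 1.8, 6.4]
finger_gap: 39.9
time: 5.75
tool_pos: [502.1, -17.4, 102.0]
eef_rot: [[-0.012, -0.84, 0.542], [0.003, 0.542, 0.84], [-1.0, 0.011, -0.004]]
contact_force: [-19.1, 3.5, 16.1]
finger_gap: 39.5
time: 5.95
tool_pos: [502.3, -17.5, 101.9]
eef_rot: [[-0.013, -0.84, 0.542], [0.004, 0.542, 0.84], [-1.0, 0.013, -0.004]]
contact_force: [-20.8, 5.8, 18.6]
finger_gap: 39.9
```

The force has risen to about 20 N, so the knob is at its stop. I'll back off to the middle of the slack, rise, and look.

```bash
python3 -m crank '[{"tx":0,"ty":0.005,"tz":-0.001,"roll":0},{"tx":0,"ty":0.01,"tz":-0.002,"roll":0},{"tx":0,"ty":0.0125,"tz":-0.003,"roll":0},{"tx":0,"ty":0.0125,"tz":-0.003,"roll":0}]'; python3 -m crank '[{"tx":-0.02,"ty":0,"tz":0,"roll":0},{"tx":-0.05,"ty":0,"tz":0,"roll":0},{"tx":-0.09,"ty":0,"tz":0,"roll":0},{"tx":-0.12,"ty":0,"tz":0,"roll":0},{"tx":-0.12,"ty":0,"tz":0,"roll":0}]'
python3 - <<'E'
from h import *; from workcell import manip
s=manip.sense(); print(s["tool_pos"],s["contact_force"],s["qpos"])
import json; q=json.load(open("q.json"))
for n in("wrist","scene","top"):
  r=manip.snapshot(n); im=r["image"].copy()
  c=1.66
  P=[(-82+e*65*np.cos(c),15+e*65*np.sin(c),104) for e in(1,-1)]+[(30,-135,105),(-30,-135,105)]
  if n=="wrist":
    for p in proj(r,chest(q[:2],q[2],P)): cv2.circle(im,tuple(int(v) for v in p),2,(0,255,0),-1)
  if n=="scene": im=cv2.resize(im[155:295,170:360],None,fx=3.3,fy=3.3,interpolation=cv2.INTER_CUBIC)
  cv2.imwrite(f"pics/{n}5.png",im[:,:,::-1])
E
```

```text
time: 6.35
tool_pos: [495.5, -15.2, 102.8]
eef_rot: [[0.001, -0.84, 0.543], [-0.0, 0.543, 0.84], [-1.0, -0.001, 0.0]]
contact_force: [0.2, 0.1, 0.2]
finger_gap: 39.6
time: 6.85
tool_pos: [498.6, -16.1, 227.8]
eef_rot: [[0.009, -0.84, 0.543], [-0.003, 0.543, 0.84], [-1.0, -0.009, 0.003]]
contact_force: [0.7, 0.2, 0.3]
finger_gap: 39.2
[498.64683679 -16.08217498 227.75137363] [0.71855521 0.24468086 0.32942533] [-2.70626679e-01  2.73382931e-02  1.82743264e+00  3.19242628e-05
  1.27714047e+00 -2.83792034e+00]
```

View pics/wrist5.png

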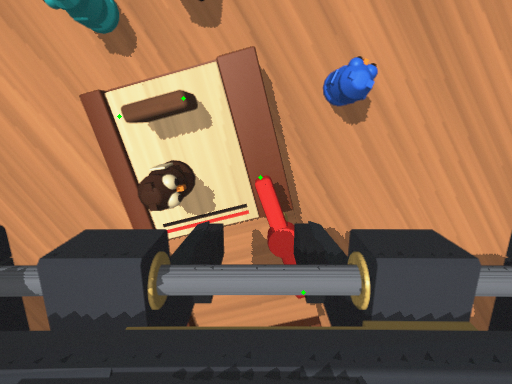

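View pics/scene5.png

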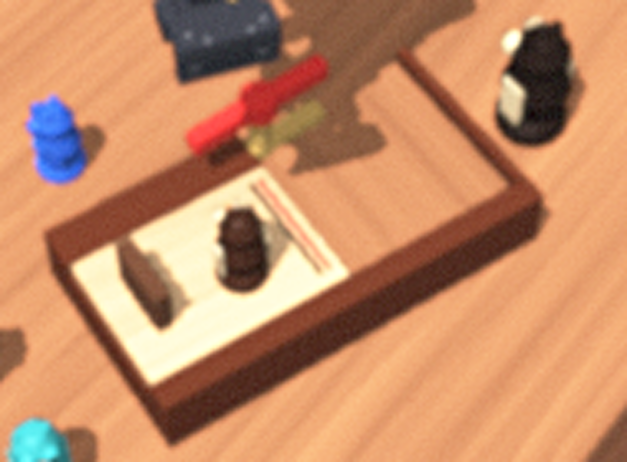

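The knob is turned in both views, with the bar from about (264,184) to (300,290) in the wrist view and the tongue along the chest. The brown owl stands. I'll measure the bar angle from fresh pictures, and the handle too.

```bash
python3 - <<'E'
from h import *; from workcell import manip
import json; q=json.load(open("q.json"))
s=manip.sense(); print(s["tool_pos"])
r=manip.snapshot("wrist"); im=r["image"]
m=redmask(im); m[:170]=False;m[225:]=False;m[:,:250]=False
ys,xs=np.nonzero(m)
# row midpoints near the tip arm
P=[]
for y in range(ys.min()+6,ys.max()-1):
    x=xs[ys==y]; P.append(onz(r,(x.mean(),y),112)[:2])
P=np.array(P); d=P[-1]-P[0]; print(len(P),P[0],P[-1]); 
ang=np.arctan2(*(P[0]-P[-1])[::-1])-q[2]-np.pi; print("knob",np.mod(ang,2*np.pi))
for n in("top","scene"):
  r=manip.snapshot(n); print(n)
  m=redmask(r["image"]); ys,xs=np.nonzero(m); W=np.array([onz(r,(x,y),114)[:2] for x,y in zip(xs,ys)])
  W=W[np.linalg.norm(W-[505.7,38.5],axis=1)<90]; u=np.linalg.svd(W-W.mean(0))[2][0]; print(len(W),W.mean(0),np.mod(np.arctan2(u[1],u[0])-q[2],np.pi))
cv2.imwrite("pics/wrist6.png",im[:,:,::-1])
print(chest(q[:2],q[2],[(0,-135,81),(0,-5,81)]))
E
```

```text
[495.20051064 -15.18547852 221.96747946]
39 [489.93664803 -22.53602581] [499.78646745  13.87788322]
knob 1.6183073252519158
top
2 [522.88890477  93.59803916] 1.868056337841462
scene
218 [514.00407722  38.79463829] 1.7239430462871186
[[ 537.67674608 -129.3338416    81.        ]
 [ 577.5429387    -5.597482     81.        ]]
```

View pics/wrist6.png

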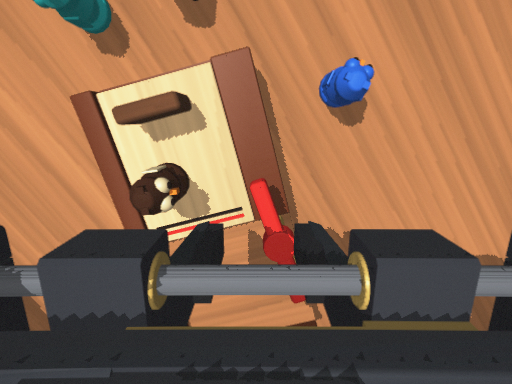

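The wrist view gives 1.62 rad and the scene view 1.72, so the knob is at its stop (1.66) within measuring error. Next I'll close the jaws and roll +165°, so the 18 mm finger width faces the handle and joint 6 stays clear of its limit. Then I'll go behind the handle at chest y -178.

```bash
python3 - <<'E'
from h import *; from workcell import manip
import json; q=json.load(open("q.json"))
s=manip.sense();R=s["eef_rot"]
print(rel(R,s["tool_pos"],chest(q[:2],q[2],[(0,-178,200)])[0]).round(4), np.degrees(np.arctan2(R[1][1],R[0][1])-q[2]))
E
```

```text
[ 0.0209 -0.1094 -0.1141] 164.9464729643608
```

```bash
python3 -m crank '[{"tx":0,"ty":-0.007,"tz":-0.007,"roll":8.5},{"tx":0,"ty":-0.014,"tz":-0.014,"roll":17},{"tx":0,"ty":-0.021,"tz":-0.021,"roll":25.5},{"tx":0,"ty":-0.028,"tz":-0.028,"roll":34},{"tx":0,"ty":-0.035,"tz":-0.035,"roll":42.5},{"tx":0,"ty":-0.042,"tz":-0.042,"roll":51},{"tx":0,"ty":-0.049,"tz":-0.049,"roll":59.5},{"tx":0,"ty":-0.056,"tz":-0.056,"roll":68},{"tx":0,"ty":-0.063,"tz":-0.063,"roll":76.5},{"tx":0,"ty":-0.07,"tz":-0.07,"roll":85},{"tx":0,"ty":-0.077,"tz":-0.077,"roll":93.5},{"tx":0,"ty":-0.084,"tz":-0.084,"roll":102},{"tx":0,"ty":-0.091,"tz":-0.091,"roll":110.5},{"tx":0,"ty":-0.098,"tz":-0.098,"roll":119},{"tx":0,"ty":-0.105,"tz":-0.105,"roll":127.5},{"tx":0,"ty":-0.109,"tz":-0.114,"roll":136},{"tx":0,"ty":-0.109,"tz":-0.114,"roll":144.5},{"tx":0,"ty":-0.109,"tz":-0.114,"roll":153},{"tx":0,"ty":-0.109,"tz":-0.114,"roll":161},{"tx":0,"ty":-0.109,"tz":-0.114,"roll":165}]' 0
python3 -m crank '[{"tx":0,"ty":0,"tz":0,"roll":0},{"tx":0,"ty":0,"tz":0,"roll":0}]'
python3 - <<'E'
from h import *; from workcell import manip
import json; q=json.load(open("q.json"))
s=manip.sense();R=s["eef_rot"]
print(s["tool_pos"],s["qpos"],rel(R,s["tool_pos"],chest(q[:2],q[2],[(0,-178,90)])[0]).round(4), np.degrees(np.arctan2(R[1][1],R[0][1])-q[2]))
r=manip.snapshot("wrist"); im=r["image"].copy()
for p in proj(r,chest(q[:2],q[2],[(30,-143,105),(-30,-143,105),(30,-127,105),(-30,-127,105)])): cv2.circle(im,tuple(int(v) for v in p),2,(0,255,0),-1)
cv2.imwrite("pics/wrist7.png",im[:,:,::-1])
E
```

```text
time: 9.15
tool_pos: [524.5, -169.9, 221.2]
eef_rot: [[-0.002, 0.95, -0.312], [0.001, -0.312, -0.95], [-1.0, -0.002, -0.001]]
contact_force: [0.2, 0.7, -0.7]
finger_gap: 0.4
time: 9.35
tool_pos: [524.7, -169.9, 221.8]
eef_rot: [[-0.001, 0.952, -0.306], [0.001, -0.306, -0.952], [-1.0, -0.002, -0.0]]
contact_force: [0.4, -0.2, -1.0]
finger_gap: 0.2
[ 524.71322553 -169.94845066  221.7737709 ] [-5.28471428e-01  1.59602649e-01  1.69635709e+00  1.33605397e-05
  1.28727895e+00 -2.18010098e-01] [1.318e-01 1.000e-04 4.000e-04] 0.06992146584401705
```

View pics/wrist7.png

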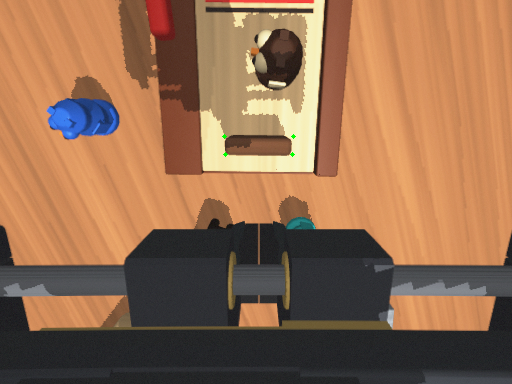

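The fitted handle outline (225–293, 136–154) lies on the handle, and the closed fingers are square behind it. The owl is in front at (277,58). Descending to TCP z 90.

```bash
python3 -m crank '[{"tx":0.04,"ty":0,"tz":0,"roll":0},{"tx":0.08,"ty":0,"tz":0,"roll":0},{"tx":0.115,"ty":0,"tz":0,"roll":0},{"tx":0.132,"ty":0,"tz":0,"roll":0},{"tx":0.132,"ty":0,"tz":0,"roll":0},{"tx":0.132,"ty":0,"tz":0,"roll":0}]'
python3 -m crank '[{"tx":0,"ty":0,"tz":-0.004,"roll":0},{"tx":0,"ty":0,"tz":-0.01,"roll":0},{"tx":0,"ty":0,"tz":-0.014,"roll":0},{"tx":0,"ty":0,"tz":-0.017,"roll":0},{"tx":0,"ty":0,"tz":-0.02,"roll":0},{"tx":0,"ty":0,"tz":-0.022,"roll":0},{"tx":0,"ty":0,"tz":-0.022,"roll":0}]'
python3 - <<'E'
from h import *; from workcell import manip
s=manip.sense();print(s["contact_force"])
r=manip.snapshot("wrist"); cv2.imwrite("pics/wrist8.png",r["image"][:,:,::-1])
E
```

```text
time: 10.0
tool_pos: [525.2, -170.2, 91.0]
eef_rot: [[-0.0, 0.952, -0.307], [0.0, -0.307, -0.952], [-1.0, -0.0, -0.0]]
contact_force: [0.5, -0.3, -1.5]
finger_gap: 0.4
time: 10.7
tool_pos: [531.9, -148.9, 90.7]
eef_rot: [[-0.0, 0.952, -0.307], [0.0, -0.307, -0.952], [-1.0, -0.0, -0.0]]
contact_force: [-0.4, 1.1, 0.6]
finger_gap: 0.5
[-0.44998222  1.11548092  0.63342743]
```

View pics/wrist8.png

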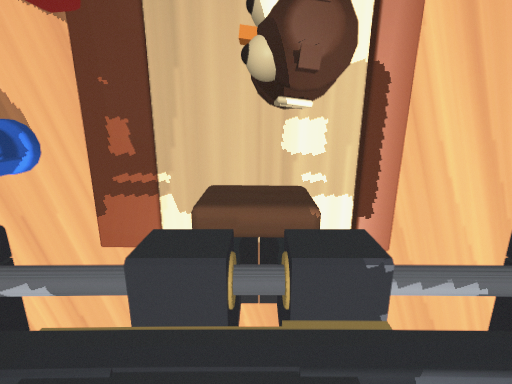

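The fingers are just behind the handle (195–320, 190–235), with a few mm of gap, and the owl stands well ahead. I'll push slowly with a ramp.

```bash
python3 -m crank '[{"tx":0,"ty":0,"tz":-0.001,"roll":0},{"tx":0,"ty":0,"tz":-0.002,"roll":0},{"tx":0,"ty":0,"tz":-0.003,"roll":0},{"tx":0,"ty":0,"tz":-0.004,"roll":0},{"tx":0,"ty":0,"tz":-0.0055,"roll":0},{"tx":0,"ty":0,"tz":-0.007,"roll":0},{"tx":0,"ty":0,"tz":-0.009,"roll":0},{"tx":0,"ty":0,"tz":-0.012,"roll":0},{"tx":0,"ty":0,"tz":-0.015,"roll":0},{"tx":0,"ty":0,"tz":-0.019,"roll":0},{"tx":0,"ty":0,"tz":-0.023,"roll":0},{"tx":0,"ty":0,"tz":-0.027,"roll":0},{"tx":0,"ty":0,"tz":-0.031,"roll":0},{"tx":0,"ty":0,"tz":-0.035,"roll":0},{"tx":0,"ty":0,"tz":-0.039,"roll":0},{"tx":0,"ty":0,"tz":-0.042,"roll":0},{"tx":0,"ty":0,"tz":-0.045,"roll":0},{"tx":0,"ty":0,"tz":-0.047,"roll":0},{"tx":0,"ty":0,"tz":-0.048,"roll":0},{"tx":0,"ty":0,"tz":-0.0485,"roll":0}]'
python3 - <<'E'
from h import *; from workcell import manip
for n in("scene","wrist"):
  r=manip.snapshot(n); im=r["image"]
  if n=="scene": im=cv2.resize(im[155:295,170:360],None,fx=3.3,fy=3.3,interpolation=cv2.INTER_CUBIC)
  cv2.imwrite(f"pics/{n}9.png",im[:,:,::-1])
E
```

```text
time: 12.75
tool_pos: [546.9, -103.0, 90.8]
eef_rot: [[0.0, 0.952, -0.307], [-0.0, -0.307, -0.952], [-1.0, 0.0, 0.0]]
contact_force: [0.5, -2.4, 0.8]
finger_gap: 0.5
```

View pics/scene9.png

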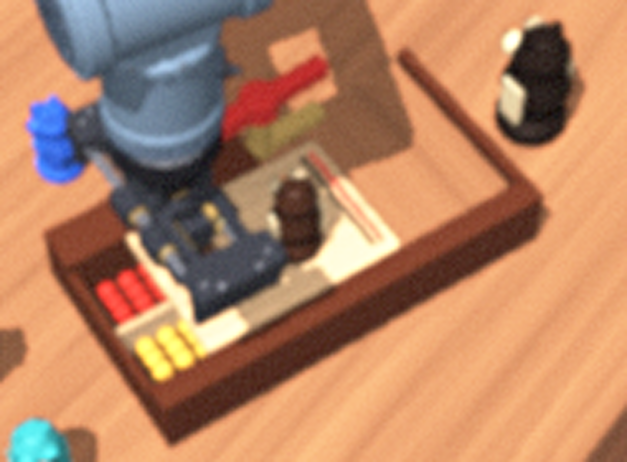

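View pics/wrist9.png

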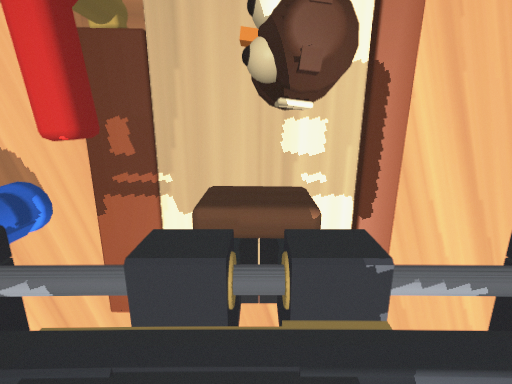

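The lid is opening. The beads are visible at (130,295) in the crop, the owl is upright at the same spacing from the handle, and the bar is clear. About 85 mm remain.

```bash
python3 -m crank '[{"tx":0,"ty":0,"tz":-0.001,"roll":0},{"tx":0,"ty":0,"tz":-0.002,"roll":0},{"tx":0,"ty":0,"tz":-0.004,"roll":0},{"tx":0,"ty":0,"tz":-0.007,"roll":0},{"tx":0,"ty":0,"tz":-0.011,"roll":0},{"tx":0,"ty":0,"tz":-0.015,"roll":0},{"tx":0,"ty":0,"tz":-0.02,"roll":0},{"tx":0,"ty":0,"tz":-0.025,"roll":0},{"tx":0,"ty":0,"tz":-0.03,"roll":0},{"tx":0,"ty":0,"tz":-0.035,"roll":0},{"tx":0,"ty":0,"tz":-0.04,"roll":0},{"tx":0,"ty":0,"tz":-0.045,"roll":0},{"tx":0,"ty":0,"tz":-0.05,"roll":0},{"tx":0,"ty":0,"tz":-0.055,"roll":0},{"tx":0,"ty":0,"tz":-0.059,"roll":0},{"tx":0,"ty":0,"tz":-0.063,"roll":0},{"tx":0,"ty":0,"tz":-0.066,"roll":0},{"tx":0,"ty":0,"tz":-0.068,"roll":0},{"tx":0,"ty":0,"tz":-0.07,"roll":0},{"tx":0,"ty":0,"tz":-0.071,"roll":0}]'
python3 -m crank '[{"tx":0,"ty":0,"tz":-0.001,"roll":0},{"tx":0,"ty":0,"tz":-0.002,"roll":0},{"tx":0,"ty":0,"tz":-0.003,"roll":0},{"tx":0,"ty":0,"tz":-0.004,"roll":0},{"tx":0,"ty":0,"tz":-0.005,"roll":0},{"tx":0,"ty":0,"tz":-0.006,"roll":0},{"tx":0,"ty":0,"tz":-0.007,"roll":0},{"tx":0,"ty":0,"tz":-0.008,"roll":0},{"tx":0,"ty":0,"tz":-0.009,"roll":0},{"tx":0,"ty":0,"tz":-0.01,"roll":0}]'
```

```text
time: 14.85
tool_pos: [568.6, -35.3, 90.7]
eef_rot: [[-0.0, 0.952, -0.307], [0.0, -0.307, -0.952], [-1.0, -0.0, -0.0]]
contact_force: [1.7, -2.2, 0.2]
finger_gap: 0.1
time: 15.85
tool_pos: [571.7, -25.9, 90.7]
eef_rot: [[-0.0, 0.952, -0.307], [-0.0, -0.307, -0.952], [-1.0, -0.0, 0.0]]
contact_force: [0.3, -2.9, -0.6]
finger_gap: 0.8
```

Still only sliding friction. I'll go on 1 mm per row until the force rises.

```bash
for i in 1; do python3 -m crank '[{"tx":0,"ty":0,"tz":-0.001,"roll":0},{"tx":0,"ty":0,"tz":-0.002,"roll":0},{"tx":0,"ty":0,"tz":-0.003,"roll":0},{"tx":0,"ty":0,"tz":-0.004,"roll":0}]'; done; python3 -m crank '[{"tx":0,"ty":0,"tz":-0.001,"roll":0},{"tx":0,"ty":0,"tz":-0.002,"roll":0}]'
python3 - <<'E'
from h import *; from workcell import manip
for n in("scene","wrist"):
  r=manip.snapshot(n); im=r["image"]
  if n=="scene": im=cv2.resize(im[155:295,170:360],None,fx=3.3,fy=3.3,interpolation=cv2.INTER_CUBIC)
  cv2.imwrite(f"pics/{n}10.png",im[:,:,::-1])
E
```

```text
time: 16.25
tool_pos: [572.2, -24.4, 90.8]
eef_rot: [[-0.002, 0.952, -0.307], [-0.004, -0.307, -0.952], [-1.0, -0.001, 0.004]]
contact_force: [-4.9, -16.2, 1.9]
finger_gap: 0.2
time: 16.45
tool_pos: [572.2, -24.3, 90.8]
eef_rot: [[-0.003, 0.952, -0.307], [-0.007, -0.307, -0.952], [-1.0, -0.001, 0.007]]
contact_force: [-7.9, -24.4, 3.4]
finger_gap: 0.3
```

View pics/scene10.png

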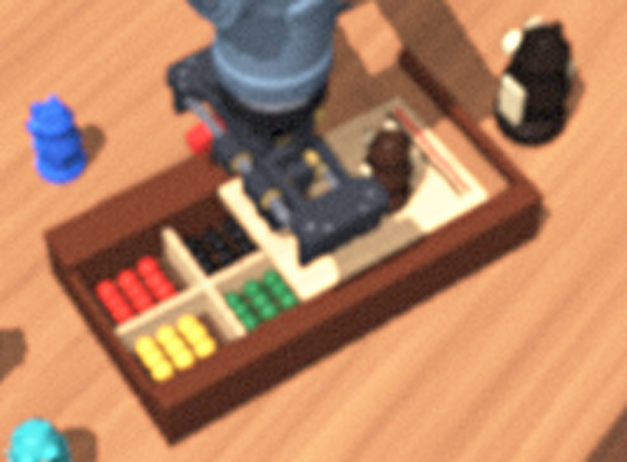

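The force rose to 25 N with the handle at about chest y -7 (expected -5), so the lid is at its stop. The owl is still upright. I'll back off, rise, and check.

```bash
python3 -m crank '[{"tx":0,"ty":0,"tz":0.005,"roll":0},{"tx":0,"ty":0,"tz":0.012,"roll":0},{"tx":0,"ty":0,"tz":0.022,"roll":0},{"tx":0,"ty":0,"tz":0.03,"roll":0},{"tx":0,"ty":0,"tz":0.03,"roll":0}]'; python3 -m crank '[{"tx":-0.03,"ty":0,"tz":0,"roll":0},{"tx":-0.07,"ty":0,"tz":0.0,"roll":0},{"tx":-0.11,"ty":0,"tz":0.03,"roll":0},{"tx":-0.13,"ty":0,"tz":0.07,"roll":0},{"tx":-0.14,"ty":0,"tz":0.11,"roll":0},{"tx":-0.14,"ty":0,"tz":0.15,"roll":0},{"tx":-0.14,"ty":0,"tz":0.19,"roll":0},{"tx":-0.14,"ty":0,"tz":0.22,"roll":0},{"tx":-0.14,"ty":0,"tz":0.22,"roll":0},{"tx":-0.14,"ty":0,"tz":0.22,"roll":0}]'
python3 - <<'E'
from h import *; from workcell import manip
import json; q=json.load(open("q.json"))
for n,(x,y,w,h) in dict(scene=(170,155,190,140),top=(150,115,240,170)).items():
  r=manip.snapshot(n); im=r["image"]
  c=cv2.resize(im[y:y+h,x:x+w],None,fx=3.3,fy=3.3,interpolation=cv2.INTER_CUBIC)
  P=[(30,-5,105),(-30,-5,105)]+[(-82+e*65*np.cos(1.66),15+e*65*np.sin(1.66),104) for e in(1,-1)]
  for p in (proj(r,chest(q[:2],q[2],P))-[x,y]+.35)*3.3: cv2.circle(c,tuple(int(v) for v in p),3,(0,255,0),-1)
  cv2.imwrite(f"pics/{n}11.png",c[:,:,::-1])
E
```

```text
time: 17.05
tool_pos: [563.9, -49.6, 90.6]
eef_rot: [[-0.0, 0.951, -0.308], [0.0, -0.308, -0.951], [-1.0, -0.0, -0.0]]
contact_force: [-0.8, 0.3, 0.9]
finger_gap: 0.6
time: 18.05
tool_pos: [496.5, -258.3, 230.6]
eef_rot: [[0.0, 0.951, -0.309], [0.001, -0.309, -0.951], [-1.0, -0.0, -0.001]]
contact_force: [-0.3, 0.9, -0.5]
finger_gap: 0.4
```

View pics/scene11.png

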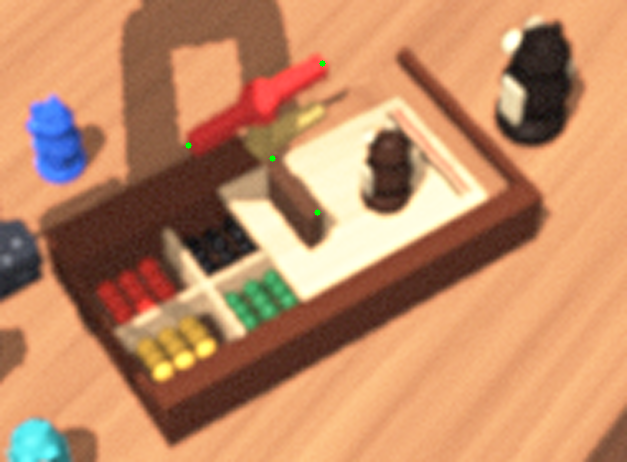

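View pics/top11.png

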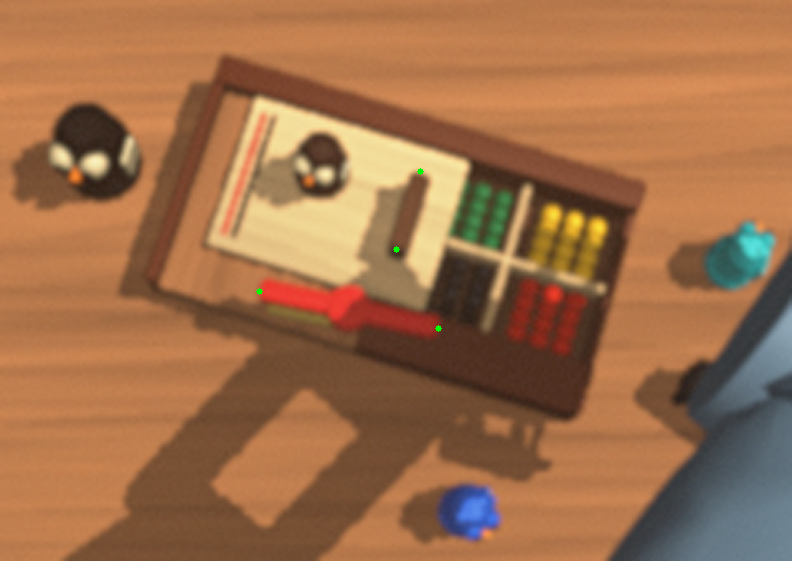

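Both views agree. The handle sits at the fitted fully-open marks (top crop 398–417, 175–255). The bar lies 5.3° past the chest's long edge, which is about 1.66 rad. The brown owl is upright at (388,170) and the black owl hasn't moved. The arm is clear at z 230, so I'm handing in.

```bash
python3 - <<'E'
from workcell import manip
s=manip.sense(); print(s["time"],s["contact_force"],s["dq"].round(3) if hasattr(s["dq"],"round") else s["dq"])
print(manip.finish_job())
E
```

```text
18.15 [-0.15378944 -0.23207534 -0.75805458] [ 0.012 -0.002  0.001 -0.004  0.002 -0.002]
the job is handed in; nothing more can be done
None
```

I broke the knob loose with the part-open jaws around its wing and swung it anticlockwise until the force rose to about 20 N at its stop. Then I pushed the lid open with closed fingers behind the handle until the force reached about 25 N at its stop. I handed in at 18 s with the arm clear of everything.

- **Knob:** the last views put it at about 1.66 rad. Earlier readings from the wrist and scene cameras were 1.62 and 1.72.
- **Lid:** it is at its stop, 127–130 mm open.
- **Small owl:** the brown owl is upright on the lid in front of the handle.
- **Bystanders:** the black owl looks unmoved in the pictures. In the last views the arm mostly hid the tapir, so I did not re-measure it, but the arm never came near it at its height.
- **Failed or disagreed:** my first move call was refused because its rows lacked some keys, and nothing moved. A top-view reading of the knob angle (1.87) was unusable, because the arm hid all but two pixels of the bar.

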